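Put the nested lids back on the flour dredger and take off its cap

TASK

Get the flour dredger ready for dusting: its two lids, which came off as one for refilling, lie nested on the board, so pick them up together, the fingers on two facing edges of the steel sifter lid and the blue cap riding on top, lower them (do not drop them) into the mouth of the square white tin until the sifter is fully home, and let go. Then lift the cap alone, leaving the sifter seated and its bare face untouched, and finish while still holding the cap level over the tin, about a hand's width above the sifter. Do not take the cap off before the sifter is home, leave the tin standing where it is, and leave everything else on the counter alone.

Things in the scene. Friction and masses are not known exactly. Their poses are not given: they have to be found in the camera images.
- tin: Flour dredger: a square white enamelled tin with a blue line round its rim and open top, 58 x 58 mm outside, 80 mm tall, walls 2.5 mm (mouth 53 x 53 mm inside), about 0.35 kg, loose, standing upright on the counter. Origin: centre of its underside; z up, x and y square to its sides.
- sifter: Inner lid: loose square steel sifter lid, 70 g. Upwards from its origin (centre of its plug's lower end): hollow plug 49.5 mm wide, 12 mm deep, lowest 4 mm drawn in to 46 mm; flange 64 x 64 mm, 6 mm thick (12 to 18 mm up), held by its upright edges; 46 mm collar 6 mm tall. z up, x and y square to its sides; fits in any quarter turn. Home when its origin is 68 mm above the tin's (flange on rim).
- sifter_top (a point): Centre of the upper face of the sifter's flange, 18 mm above the sifter's origin; the perforations are here and the cap's lower edge rests at this height, round the collar.
- cap: Outer lid: plain blue square cap, 54 x 54 mm outside, 30 mm tall, closed flat top, wall 2.5 mm, 40 g. It only rests on the sifter's flange, round the collar with 1.5 mm play each way and 5 mm in from the flange's edges, and slides off straight up; pinch it by two facing sides. Origin: centre of its open lower edge; z up to the closed top, x and y square to its sides.
- board: Wooden board, fixed, 200 x 160 x 18 mm. Origin: centre of its underside; x along the long side. At the start the sifter stands on its plug on the board's top, the cap on it.
- spice_jar: Bystander: amber spice jar with red cap, 44 mm diameter, 85 mm tall, standing near the tin. Origin: centre of its underside.
- cutter: Bystander: copper ring-shaped biscuit cutter, 48 mm diameter, 22 mm tall, on the board. Origin: centre of its underside.
- bowl: Bystander: white mixing bowl, 170 mm diameter, 75 mm tall. Origin: centre of its underside.
- mug: Bystander: blue mug, 76 mm diameter, 90 mm tall, handle towards its +y. Origin: centre of its underside.
- pepper_mill: Bystander: dark wooden pepper mill, 54 mm diameter, 150 mm tall. Origin: centre of its underside.
- spoon: Bystander: wooden spoon, 240 mm long, lying on the counter between the board and the tin. Origin: under its middle; x along it.
- timer: Bystander: red and white kitchen timer, 60 mm diameter, 42 mm tall. Origin: centre of its underside.
- tea_tin: Bystander: round green tea tin with brass lid, 70 mm diameter, 90 mm tall. Origin: centre of its underside.
There are look-alikes about, which are no part of the job. What is shaped like the sifter but pink is not meant.

How it is judged:
On the way, in this order (a step that is already met when the one before it is completed fails the run):
1. the nested lids are lifted together, the fingers on the sifter's edges and the cap still on it (height (world z) of sifter above 0.05 m and contact force between the fingers and sifter above 0.5 N and distance between cap and sifter_top below 0.006 m), for 0.2 s.
2. the sifter is lowered in the fingers, cap on, until its flange is within 4 mm of the tin's rim (z of sifter in the frame of tin between 0.06 and 0.072 m and horizontal distance between sifter and tin below 0.006 m and contact force between the fingers and sifter above 0.5 N and distance between cap and sifter_top below 0.006 m), for 0.05 s.
3. the sifter is home in the tin and let go, the cap still on it (z of sifter in the frame of tin between 0.064 and 0.0705 m and horizontal distance between sifter and tin below 0.005 m and angle between sifter's own z axis and vertical below 0.08 rad and contact force between the fingers and sifter below 0.3 N and distance between cap and sifter_top below 0.006 m), for 0.1 s.
At the end, for the whole second after the job is handed in: Sifter home in the tin (within 2.5 mm of the rim, 5 mm of centre, 0.08 rad of level), untouched; tin upright within 25 mm of its place; cap at rest, held by the fingers alone, level within 0.2 rad, within 50 mm sideways of the tin, its lower edge 50 to 230 mm above the sifter's flange (z of sifter in the frame of tin between 0.064 and 0.0705 m and horizontal distance between sifter and tin below 0.005 m and angle between sifter's own z axis and vertical below 0.08 rad and z of cap in the frame of sifter between 0.068 and 0.25 m and horizontal distance between cap and tin below 0.05 m and angle between cap's own z axis and vertical below 0.2 rad and contact force between the fingers and cap above 1 N and contact force between cap and sifter below 0.1 N and contact force between cap and tin below 0.1 N and linear speed of cap below 0.05 m/s and contact force between the fingers and sifter below 0.3 N and angle between tin's own z axis and vertical below 0.05 rad and distance of tin from where it was at the start of the episode below 0.025 m and linear speed of tin below 0.03 m/s); the arm keeps its last pose, push and grip.
It fails at once if the cap comes off the sifter while the sifter is not home in the tin (distance between cap and sifter_top above 0.012 m and (z of sifter in the frame of tin above 0.072 m or horizontal distance between sifter and tin above 0.006 m)).
It fails at once if the sifter is pulled up out of the tin along with the cap (contact force between the fingers and cap above 1 N and contact force between the fingers and sifter below 0.2 N and z of sifter in the frame of tin above 0.072 m and horizontal distance between sifter and tin below 0.03 m).
It fails at once if the bare sifter is touched by the fingers once the cap is off (distance between cap and sifter_top above 0.02 m and contact force between the fingers and sifter above 0.5 N).
It fails at once if the tin is tipped over or shoved away (more than 25 mm or 0.3 rad) (distance of tin from where it was at the start of the episode above 0.025 m or angle between tin's own z axis and vertical above 0.3 rad).
It fails at once if a bystander is moved more than 20 mm (distance of any of spice_jar, cutter, bowl, mug, pepper_mill, spoon, timer, tea_tin from where it was at the start of the episode above 0.02 m).
It also fails if it takes over 46 s, if anything falls off the work surface, if the arm or the gripper's body presses on something with over 40 N, if the wrist force passes 120 N, or if a joint passes its speed limit or range.

ROBOT

A 7-joint arm with a two-finger parallel gripper is mounted at the origin on the work surface. World frame = base frame: x ahead of the robot, y to its left, z up, the work surface at z = 0. Lengths are in m, angles in rad, forces in N, time in s.
With the tool pointing down it reaches from about 0.35 to 0.9 m from the base axis. Payload 7.2 kg.
Tool frame: the origin (TCP) lies between the finger pads; the fingertips stand 22 mm ahead of it and the grasp point (between the pads) lies 3 mm ahead of it; z points along the fingers, y is the line along which they close (so a half turn about z gives the same grasp; the last joint's range is limited). The gripper opens to 85 mm and grips with 20 to 120 N. Pads are 22 mm wide; open, the fingers measure 114 mm over their backs; the gripper's body (76 mm by 85 mm) begins 54 mm behind the grasp point. The pads swing forward as they close: fully open they stand 13 mm farther back than shut.
Start: joints at [-0.068, 0.411, -0.013, 1.596, 0.006, 1.134, -0.082], TCP at [0.625, -0, 0.253] pointing down, gripper open.
Joint ranges: [-2.95, 2.95], [-0.29, 1.99], [-1.47, 1.44], [0.14, 2.54], [-1.03, 4.17], [0.13, 1.85], [-2.86, 2.86]. Speed limits (rad/s): [2.39, 2.39, 3.01, 3.01, 3.14, 3.14, 3.14].

INTERFACE

Orientations are given as a rotation vector (axis times angle).
In Python, from plant import telemetry, snapshot, calibration, order gives the robot as it stands. The module is installed in compiled form; this text tells all that it offers.
- The arm moves only by the tool jog_arm, never from a script. Its argument "rows" is a list of rows, each an object with "delta_pos": the shift along the tool's x, y, z in cm, a list of three; "roll": the turn about the tool's z in rad. A call has 1 to 10 rows; each row is the pose to reach, as a shift and turn from the pose commanded when the call began, along the tool's axes at that moment; what a row does not reach only later rows make up. A row lasts 1/12 s, in which the tool goes at most 41.7 mm and 7.16 degrees, less where a joint would pass 70% of its speed; a pose out of reach is approached as far as the arm can. A call with a gripper value outside its range is refused whole. "gripper" is the opening, from -1 (shut) to 1 (fully open), set as the call begins (left out, the last holds). The fingers move at their own pace and stop on an object; "newtons" is the grip in N (left out, the last holds). Time passes only in rows, so rows that repeat a pose let the fingers close. It gives the time, the measured TCP pose, the force, the opening and the grip force at its end, in the units of the state.
- telemetry.observe(): the state, without advancing time (a new reading comes with each control period).
- snapshot(name): name is "scene" or "side" or "wrist"; returns (picture, depth): 480x640x3 uint8, red, green, blue; 480x640 float32, m along the optical axis (not along the pixel's ray), 0 where there is no reading.
- calibration(name): a dict with "fx", "fy", "cx", "cy" (pixels), "world_from_camera" (4x4, takes a point from camera to world coordinates); the wrist camera has in their place "mount" (4x4, takes a point from camera to tool coordinates, whose origin is the TCP and whose axes are the flange's). Camera axes: x right, y up, looking along -z (the intrinsics and any distortion apply to the point x, -y, -z); pixel columns grow to the right and rows downward; lengths in m; the calibration is good to about 2 mm. A picture is of the moment at which its call begins: read the wrist's pose just before it. calibration takes no time and is no camera call.
- order.close_job(): hands the job in; it is judged then, once.
The state is a dict: "t": time; "q": joint angles; "qvel": joint speeds; "effort": joint torques, N m; "eef_pos": TCP position; "ee_rot": TCP orientation; "wrist_force": force on the tool from outside, world axes, zero at the start; "torque": the same for the moment, N m; "finger_gap": opening from 0.0 (shut) to 1.0 (fully open); "finger_force": force on a finger pad.
Only numpy, scipy, OpenCV 4.12 (cv2) and the standard library are available. Lean on these libraries where they do the work, as an engineer would, in place of code of your own. Each camera call takes 0.05 s, during which the arm holds its last target. There are 200 camera calls.

## Working session

There is one attempt and no reset: what is moved stays moved. The work goes in short steps, Python scripts to look and compute and a tool call to move; the robot and the scene stay as the last step left them, time stands still between calls to the robot, and variables do not carry over. Pictures are saved under pics/ and viewed, at most 10 in all, crops included, and the job is handed in when it is done.

Besides the shell and the picture viewer there is one more tool, called after "Emit:" as a command line: name --argument value ..., lists and objects as JSON in quotes. jog_arm: Moves the arm, as the interface text tells. Its arguments: {"type":"object","properties":{"rows":{"type":"array"},"gripper":{"type":"number"},"newtons":{"type":"number"}},"required":["rows"]}

```bash
mkdir -p pics
cat > h.py <<'E'
import numpy as np,cv2
from scipy.spatial.transform import Rotation as R
from plant import telemetry,snapshot,calibration,order
def cam(name):
    s=telemetry.observe(); im,d=snapshot(name); c=calibration(name)
    if name=="wrist":
        T=np.eye(4);T[:3,:3]=R.from_rotvec(s["ee_rot"]).as_matrix();T[:3,3]=s["eef_pos"];W=T@np.array(c["mount"])
    else: W=np.array(c["world_from_camera"])
    return im,d,c,W
def cloud(d,c,W):
    v,u=np.mgrid[:d.shape[0],:d.shape[1]]
    P=np.stack([(u-c["cx"])/c["fx"]*d,-(v-c["cy"])/c["fy"]*d,-d],-1)
    return P@W[:3,:3].T+W[:3,3]
def plane(uv,z,c,W):
    uv=np.atleast_2d(uv).astype(float)
    r=np.stack([(uv[:,0]-c["cx"])/c["fx"],-(uv[:,1]-c["cy"])/c["fy"],-np.ones(len(uv))],-1)@W[:3,:3].T
    return W[:3,3]+r*((z-W[2,3])/r[:,2])[:,None]
def save(n,im): cv2.imwrite("pics/"+n+".png",cv2.cvtColor(im,cv2.COLOR_RGB2BGR))
E
python3 - <<'E'
from h import *
for n in("scene","side","wrist"):
    im,d,c,W=cam(n); save(n+"0",im); np.savez(n+"0.npz",im=im,d=d,W=W)
    print(n,{k:v for k,v in c.items() if k not in("world_from_camera",)},W.round(3).tolist(),d.min(),d.max())
print(telemetry.observe())
E
```

```text
scene {'fx': 453.0516450109641, 'fy': 453.0516450109641, 'cx': 318.1431662086563, 'cy': 236.9235123295592} [[0.268, -0.613, 0.743, 1.509], [0.963, 0.179, -0.2, -0.263], [-0.01, 0.77, 0.638, 0.801], [0.0, 0.0, 0.0, 1.0]] 0.0 3.7088072
side {'fx': 461.93647402508634, 'fy': 461.93647402508634, 'cx': 321.40119300896265, 'cy': 231.74467035326268} [[-0.958, 0.22, -0.181, 0.413], [-0.285, -0.692, 0.663, 0.623], [0.021, 0.687, 0.726, 0.758], [0.0, 0.0, 0.0, 1.0]] 0.0 2.90385
wrist {'fx': 351.93671551139624, 'fy': 351.93671551139624, 'cx': 317.92977335207934, 'cy': 241.18616121034884, 'mount': array([[ 1.66458054e-04,  9.46233544e-01,  3.23484238e-01,
         8.19545537e-02],
       [ 9.99999511e-01,  1.57954345e-04, -9.76615352e-04,
        -5.34383280e-04],
       [-9.75201947e-04,  3.23484242e-01, -9.46233055e-01,
        -1.20714322e-01],
       [ 0.00000000e+00,  0.00000000e+00,  0.00000000e+00,
         1.00000000e+00]])} [[1.0, -0.0, 0.0, 0.624], [0.0, 0.946, 0.324, 0.082], [-0.0, -0.324, 0.946, 0.373], [0.0, 0.0, 0.0, 1.0]] 0.0 1.4976217
{'t': 0.15, 'q': array([-0.06822328,  0.41176698, -0.0127407 ,  1.59680405,  0.0056104 ,
        1.13431679, -0.08214345]), 'qvel': array([-1.43390144e-03, -1.62754015e-03,  6.10054327e-04, -2.19217016e-03,
        4.61389377e-04, -8.71366127e-04,  2.78574026e-05]), 'effort': array([ 8.68001844e-04, -6.01035547e+01,  6.82709701e-01, -2.99646127e+01,
        1.39312408e-02,  7.85868731e-03, -1.85852571e-05]), 'eef_pos': array([ 6.24662097e-01, -1.72398367e-06,  2.52633969e-01]), 'ee_rot': array([-2.22070712e+00, -2.22100458e+00,  1.49053574e-03]), 'wrist_force': array([0.07191171, 0.63777198, 1.34022444]), 'torque': array([ 0.0352056 ,  0.06012292, -0.0086902 ]), 'finger_force': 0.0, 'finger_gap': 1.00166371198583}
```

View pics/scene0.png

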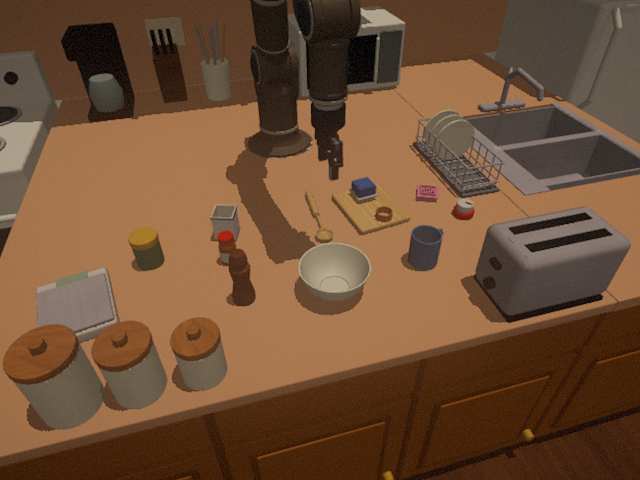

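View pics/wrist0.png

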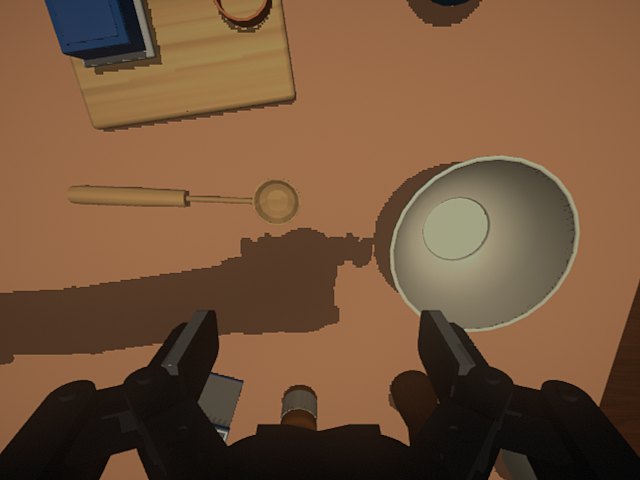

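The scene picture shows the nested lids (blue cap on steel) at (363,187) on the board. The tin is at (225,222), with the spice jar at (227,243). The sifter candidates are the steel one under the blue cap at (363,192) and the pink look-alike at (427,193). The steel one with the cap on it, standing on the board, fits the description. Next I'll measure and confirm in a crop.

Run:
```python
from h import *
tiles=[]
for n in("scene","side","wrist"):
    z=np.load(n+"0.npz"); im,d,W=z["im"],z["d"],z["W"]; c=calibration(n)
    P=cloud(d,c,W); hsv=cv2.cvtColor(im,cv2.COLOR_RGB2HSV); ok=d>0
    blue=(hsv[...,0]>105)&(hsv[...,0]<130)&(hsv[...,1]>120)&ok
    k,lab,st,ce=cv2.connectedComponentsWithStats(blue.astype(np.uint8))
    for i in range(1,k):
        if st[i,4]<60: continue
        p=P[lab==i]; print(n,"blue",st[i].tolist(),"med",np.median(p,0).round(4),"zmax",np.percentile(p[:,2],97).round(4))
        t=(lab==i)&(abs(P[...,2]-.066)<.006)
        if t.sum()>50:
            r=cv2.minAreaRect((P[t][:,:2]*1000).astype(np.float32)); print("  captop",r)
    # tin: height 72..86mm, low sat, region
    for nm,x0,x1,y0,y1 in(("tinrim",.45,.85,-.5,-.1),):
        t=ok&(abs(P[...,2]-.08)<.004)&(hsv[...,1]<110)&(P[...,0]>x0)&(P[...,0]<x1)&(P[...,1]>y0)&(P[...,1]<y1)
        k,lab,st,ce=cv2.connectedComponentsWithStats(t.astype(np.uint8),connectivity=8)
        for i in range(1,k):
            if st[i,4]>25: print(n,nm,st[i].tolist(),cv2.minAreaRect((P[lab==i][:,:2]*1000).astype(np.float32)))
    # flange
    t=ok&(abs(P[...,2]-.036)<.003)&(P[...,0]>.45)&(P[...,0]<.8)&(P[...,1]>0)&(P[...,1]<.4)&(hsv[...,1]<110)
    if t.sum()>20: print(n,"flange",t.sum(),cv2.minAreaRect((P[t][:,:2]*1000).astype(np.float32)))
    if n!="wrist":
        a={"scene":((160,330),(160,280)),"side":None}[n]
        if n=="scene": tiles=[cv2.resize(im[160:280,190:350],(800,600),interpolation=2)]; 
        
s=np.load("scene0.npz")["im"]; w=np.load("side0.npz")["im"]
save("crop1",np.hstack([cv2.resize(s[165:235,330:450],(400,233)),np.zeros((233,400,3),np.uint8)])if 0 else np.vstack([cv2.resize(s[165:235,310:450],(560,280)),cv2.resize(w[:,:],(420,315))[:, :].copy() if 0 else cv2.copyMakeBorder(cv2.resize(w,(424,318)),0,0,0,136,0)]))
```

```text
scene tinrim [211, 204, 26, 16, 120] ((491.8110656738281, -252.27085876464844), (61.03045654296875, 66.07794189453125), 70.79289245605469)
scene flange 237 ((673.1939697265625, 180.51834106445312), (306.9624938964844, 367.78082275390625), 59.47244644165039)
side blue [355, 304, 30, 30, 729] med [0.4451 0.1669 0.0669] zmax 0.0691
  captop ((445.5409240722656, 164.6510009765625), (50.64554214477539, 53.10493087768555), 8.81154727935791)
side tinrim [374, 155, 34, 23, 158] ((487.5854187011719, -252.7911834716797), (63.972900390625, 59.78314208984375), 71.01200866699219)
side flange 276 ((641.713134765625, 124.76712036132812), (317.521240234375, 260.48602294921875), 19.16729736328125)
wrist blue [45, 0, 97, 54, 3706] med [0.4504 0.1532 0.0663] zmax 0.068
  captop ((448.6562194824219, 153.00791931152344), (54.439659118652344, 35.93567657470703), 7.071715354919434)
wrist tinrim [213, 425, 16, 17, 104] ((521.3516845703125, -237.2285919189453), (11.498961448669434, 23.83392906188965), 28.318126678466797)
wrist flange 1132 ((622.4293823242188, 75.92703247070312), (65.68336486816406, 362.409423828125), 66.09535217285156)
```

View pics/crop1.png

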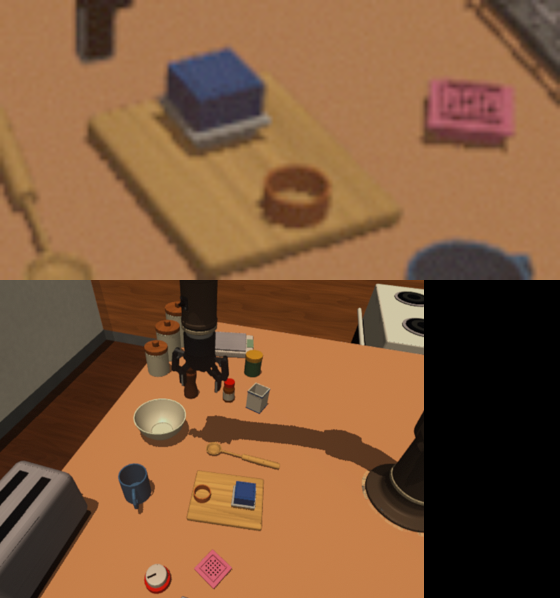

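The crop confirms it: the steel sifter under the blue cap is on the board, while the pink one is bare on the counter. I'll locate the jar and cutter relative to the grasps, then move over the lids.

Run:
```python
from h import *
for n in("scene","side"):
    z=np.load(n+"0.npz"); im,d,W=z["im"],z["d"],z["W"]; c=calibration(n)
    P=cloud(d,c,W)
    for nm,cx,cy,zl in(("jar",.55,-.25,(.06,.1)),("cutter",.54,.17,(.03,.045))):
        t=(d>0)&(P[...,2]>zl[0])&(P[...,2]<zl[1])&(abs(P[...,0]-cx)<.2)&(abs(P[...,1]-cy)<.12)
        hsv=cv2.cvtColor(im,cv2.COLOR_RGB2HSV); t&=((hsv[...,0]<10)|(hsv[...,0]>172))&(hsv[...,1]>130)
        p=P[t]; print(n,nm,len(p),np.median(p,0).round(3),p.min(0).round(3),p.max(0).round(3)) if len(p) else 0
```

```text
scene jar 199 [ 0.61  -0.261  0.084] [ 0.583 -0.28   0.06 ] [ 0.624 -0.241  0.089]
scene cutter 5 [0.578 0.19  0.035] [0.54  0.169 0.033] [0.584 0.202 0.036]
side jar 214 [ 0.597 -0.25   0.084] [ 0.58  -0.281  0.064] [ 0.743 -0.222  0.096]
```

Emit:
jog_arm --rows '[{"delta_pos": [3.2, -3.5, 1.0], "roll": -0.07}, {"delta_pos": [6, -6.5, 2.0], "roll": -0.14}, {"delta_pos": [8.5, -9.5, 3.0], "roll": -0.14}, {"delta_pos": [11, -12, 4.0], "roll": -0.14}, {"delta_pos": [13.5, -15, 4.0], "roll": -0.14}, {"delta_pos": [16.3, -17.9, 4.0], "roll": -0.14}, {"delta_pos": [16.3, -17.9, 4.0], "roll": -0.14}, {"delta_pos": [16.3, -17.9, 4.0], "roll": -0.14}, {"delta_pos": [16.3, -17.9, 4.0], "roll": -0.14}, {"delta_pos": [16.3, -17.9, 4.0], "roll": -0.14}]'

```text
t: 0.98
eef_pos: [0.4469, 0.1621, 0.2133]
ee_rot: [2.062, 2.369, 0.0]
wrist_force: [0.7, -0.5, -0.7]
finger_gap: 1.0
finger_force: 0.0
```

```bash
cat >> h.py <<'E'
def square(mask,z,c,W):
    m=cv2.morphologyEx(mask.astype(np.uint8),cv2.MORPH_OPEN,np.ones((3,3)))
    cs,_=cv2.findContours(m,cv2.RETR_EXTERNAL,cv2.CHAIN_APPROX_NONE); k=max(cs,key=cv2.contourArea)[:,0]
    p=plane(k,z,c,W); return cv2.minAreaRect((p[:,:2]*1000).astype(np.float32)),k
E
python3 - <<'E'
from h import *
im,d,c,W=cam("wrist"); save("wrist1",im); P=cloud(d,c,W); np.savez("wrist1.npz",im=im,d=d,W=W)
hsv=cv2.cvtColor(im,cv2.COLOR_RGB2HSV)
near=(abs(P[...,0]-.446)<.06)&(abs(P[...,1]-.165)<.06)&(d>0)
m=near&(abs(P[...,2]-.066)<.004); print("captop z",np.median(P[m][:,2]))
print("captop",square(m,.066,c,W)[0])
m2=near&(P[...,2]>.027); r,k=square(m2,.036,c,W); print("all above .027 @.036",r)
f=near&(P[...,2]>.032)&(P[...,2]<.040); p=P[f]; print("flange",len(p),np.median(p,0),cv2.minAreaRect((p[:,:2]*1000).astype(np.float32)))
print("board z",np.median(P[(P[...,2]>.01)&(P[...,2]<.025)][:,2]))
E
```

```text
captop z 0.06677516611965528
captop ((446.3038635253906, 162.5717010498047), (54.34147644042969, 54.220191955566406), 9.09575366973877)
all above .027 @.036 ((461.6632080078125, -38.92231750488281), (511.3150634765625, 223.00469970703125), 7.84823751449585)
flange 825 [0.44625325 0.18896617 0.03626847] ((447.1461486816406, 161.91685485839844), (64.08615112304688, 64.07408905029297), 7.14339542388916)
board z 0.018288927959972334
```

View pics/wrist1.png

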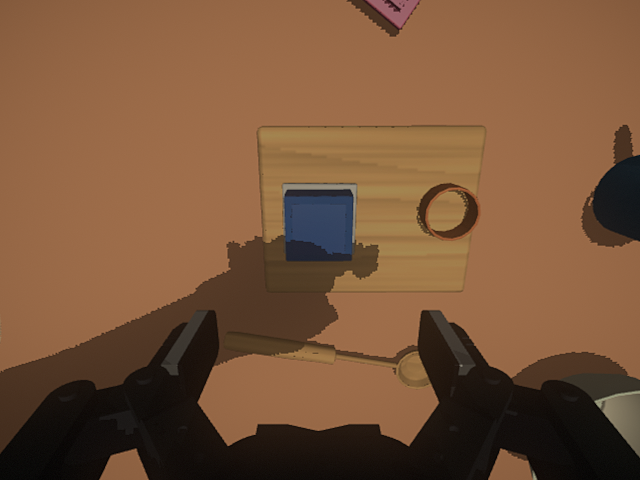

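The lids sit centred at (320,225) px, with measured sizes of 54.3 and 64.1 mm that match, and they line up under the TCP. The cutter at (448,212) is clear of the fingers. I'll check fingertip reach when open, using depth.

Run:
```python
from h import *
z=np.load("wrist1.npz"); c=calibration("wrist"); P=cloud(z["d"],c,np.array(c["mount"]))
d=z["d"]
f=(d>0)&(d<.2)&(abs(P[...,1])<.07)&(P[...,2]<.06); v,u=np.where(f); p=P[f]
i=np.argsort(-p[:,2])[:12]; print([(u[j],v[j],p[j].round(4).tolist()) for j in i])
for s in(1,-1):
    q=p[(p[:,1]*s>0)&(p[:,2]>-.02)]; print(s,len(q),q[:,2].max() if len(q) else 0,np.abs(q[:,1]).min(),np.abs(q[:,1]).max(),q[:,0].min(),q[:,0].max())
```

```text
[(np.int64(218), np.int64(343), [-0.0091, -0.0439, 0.0094]), (np.int64(216), np.int64(328), [-0.0015, -0.044, 0.0093]), (np.int64(215), np.int64(317), [0.004, -0.0438, 0.009]), (np.int64(216), np.int64(325), [0.0002, -0.0437, 0.0089]), (np.int64(417), np.int64(344), [-0.0092, 0.0422, 0.0087]), (np.int64(218), np.int64(342), [-0.0081, -0.0436, 0.0086]), (np.int64(218), np.int64(341), [-0.0075, -0.0435, 0.0086]), (np.int64(218), np.int64(340), [-0.007, -0.0435, 0.0085]), (np.int64(216), np.int64(322), [0.0019, -0.0435, 0.0085]), (np.int64(419), np.int64(321), [0.0024, 0.042, 0.0084]), (np.int64(217), np.int64(335), [-0.0044, -0.0436, 0.0084]), (np.int64(216), np.int64(324), [0.001, -0.0435, 0.0084])]
1 2395 0.008704478011837186 0.041274759632479466 0.05621208260087108 -0.013095170508556658 0.010784046149336826
-1 2391 0.009366662708890472 0.042782447714915385 0.057565231253821285 -0.013516293727013476 0.010840919220927017
```

Emit:
jog_arm --rows '[{"delta_pos": [0, 0, 3], "roll": 0}, {"delta_pos": [0, 0, 6], "roll": 0}, {"delta_pos": [0, 0, 9], "roll": 0}, {"delta_pos": [0, 0, 11.5], "roll": 0}, {"delta_pos": [0, 0, 13], "roll": 0}, {"delta_pos": [0, 0, 14], "roll": 0}, {"delta_pos": [0, 0, 14], "roll": 0}, {"delta_pos": [0, 0, 14], "roll": 0}, {"delta_pos": [0, 0, 14], "roll": 0}]'

```text
t: 1.78
eef_pos: [0.4469, 0.163, 0.0741]
ee_rot: [2.061, 2.37, 0.002]
wrist_force: [0.3, 0.1, -0.0]
finger_gap: 1.003
finger_force: 0.0
```

Emit:
jog_arm --rows '[{"delta_pos": [-0.1, 0, 1.5], "roll": 0}, {"delta_pos": [-0.1, 0, 2.8], "roll": 0}, {"delta_pos": [-0.1, 0, 3.6], "roll": 0}, {"delta_pos": [-0.1, 0, 3.7], "roll": 0}, {"delta_pos": [-0.1, 0, 3.7], "roll": 0}, {"delta_pos": [-0.1, 0, 3.7], "roll": 0}]'

```text
t: 2.28
eef_pos: [0.4466, 0.1622, 0.037]
ee_rot: [2.06, 2.371, 0.001]
wrist_force: [0.1, 0.4, -0.6]
finger_gap: 1.0
finger_force: 0.0
```

Emit:
jog_arm --rows '[{"delta_pos": [0, 0, 0], "roll": 0}, {"delta_pos": [0, 0, 0], "roll": 0}, {"delta_pos": [0, 0, 0], "roll": 0}, {"delta_pos": [0, 0, 0], "roll": 0}, {"delta_pos": [0, 0, 0], "roll": 0}, {"delta_pos": [0, 0, 0], "roll": 0}, {"delta_pos": [0, 0, 0], "roll": 0}, {"delta_pos": [0, 0, 0], "roll": 0}]' --gripper 0.35 --newtons 30

```text
t: 2.95
eef_pos: [0.4465, 0.1622, 0.0372]
ee_rot: [2.06, 2.371, 0.002]
wrist_force: [-2.0, -0.1, 6.7]
finger_gap: 0.742
finger_force: 31.2
```

Emit:
jog_arm --rows '[{"delta_pos": [0, 0, -0.5], "roll": 0}, {"delta_pos": [0, 0, -1.2], "roll": 0}, {"delta_pos": [0, 0, -2.5], "roll": 0}, {"delta_pos": [0, 0, -4.5], "roll": 0}, {"delta_pos": [0, 0, -6.5], "roll": 0}, {"delta_pos": [0, 0, -8.5], "roll": 0}, {"delta_pos": [0, 0, -10], "roll": 0}, {"delta_pos": [0, 0, -11], "roll": 0}, {"delta_pos": [0, 0, -11.3], "roll": 0}, {"delta_pos": [0, 0, -11.3], "roll": 0}]'

```text
t: 3.78
eef_pos: [0.4464, 0.1621, 0.15]
ee_rot: [2.06, 2.371, 0.002]
wrist_force: [-0.2, -0.4, -1.5]
finger_gap: 0.74
finger_force: 33.7
```

Run:
```python
from h import *
s=telemetry.observe(); print(s["eef_pos"],s["finger_gap"],s["finger_force"],s["wrist_force"])
im,d,c,W=cam("side"); P=cloud(d,c,W); x,y=s["eef_pos"][:2]
hsv=cv2.cvtColor(im,cv2.COLOR_RGB2HSV)
b=(hsv[...,0]>105)&(hsv[...,0]<130)&(hsv[...,1]>120)&(abs(P[...,0]-x)<.06)&(abs(P[...,1]-y)<.06)&(P[...,2]>.08)
print(b.sum(),P[b].min(0),P[b].max(0))
v,u=np.where(b); v0,u0=int(v.mean()),int(u.mean())
print(u0,v0); A=cv2.resize(im[v0-50:v0+50,u0-65:u0+65],(390,300))
im2,d2,c2,W2=cam("wrist"); save("lift",np.hstack([A,cv2.resize(im2,(400,300))]))
# tin rim fine measurement from side & scene: rim outer edges at z=.08
```

```text
[0.44640814 0.16207154 0.15000923] 0.7397171534265848 33.65882992744446 [-0.24279974 -0.44287425 -1.52238551]
406 [0.41394589 0.1656537  0.15209578] [0.46753651 0.1943666  0.18236974]
377 292
```

View pics/lift.png

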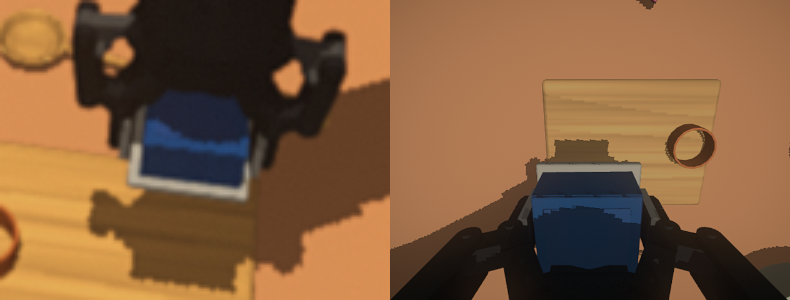

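Both lids are lifted together and level: in the crop the cap is at (195,150) with the steel flange rim below it. I'll carry them past the tin so the wrist camera can see the mouth.

Emit:
jog_arm --rows '[{"delta_pos": [0, 0, -1.5], "roll": 0}, {"delta_pos": [-1, 0, -3.5], "roll": 0.03}, {"delta_pos": [-3, 0, -5.5], "roll": 0.09}, {"delta_pos": [-6, -0.2, -7.5], "roll": 0.15}, {"delta_pos": [-9, -0.4, -8], "roll": 0.22}, {"delta_pos": [-12, -0.6, -8], "roll": 0.29}, {"delta_pos": [-15, -0.8, -8], "roll": 0.36}, {"delta_pos": [-18, -1, -8], "roll": 0.42}, {"delta_pos": [-21, -1.2, -8], "roll": 0.46}, {"delta_pos": [-23, -1.3, -8], "roll": 0.47}]'

```text
t: 4.72
eef_pos: [0.4646, -0.0706, 0.2282]
ee_rot: [-2.56, -1.82, 0.003]
wrist_force: [0.1, -0.7, -1.3]
finger_gap: 0.74
finger_force: 33.7
```

Emit:
jog_arm --rows '[{"delta_pos": [-3, 1.3, 0], "roll": 0}, {"delta_pos": [-6, 2.7, 0], "roll": 0}, {"delta_pos": [-9.5, 4.2, 0], "roll": 0}, {"delta_pos": [-13, 5.8, 0], "roll": 0}, {"delta_pos": [-16.5, 7.3, 0], "roll": 0}, {"delta_pos": [-20, 8.9, 0], "roll": 0}, {"delta_pos": [-23, 10.2, 0], "roll": 0}, {"delta_pos": [-25.5, 11.3, 0], "roll": 0}, {"delta_pos": [-26.5, 11.8, 0], "roll": 0}, {"delta_pos": [-26.5, 11.8, 0], "roll": 0}]'

```text
t: 5.55
eef_pos: [0.4899, -0.3595, 0.2275]
ee_rot: [-2.559, -1.82, 0.004]
wrist_force: [0.4, 1.2, -0.7]
finger_gap: 0.734
finger_force: 33.7
```

Run:
```python
from h import *
for _ in range(4): cam("side")
s=telemetry.observe(); print(s["eef_pos"],s["ee_rot"],np.abs(s["qvel"]).max())
im,d,c,W=cam("wrist"); P=cloud(d,c,W); save("tin",im)
near=(abs(P[...,0]-.489)<.06)&(abs(P[...,1]+.2525)<.06)&(d>0)
m=near&(abs(P[...,2]-.08)<.006); p=P[m]; print(m.sum(),np.median(p,0),np.percentile(p[:,2],[5,50,95]))
r,k=square(m,.08,c,W) if m.sum()>50 else (None,None); print("rim",r)
print("cloudrect",cv2.minAreaRect((p[:,:2]*1000).astype(np.float32)))
```

```text
[ 0.49141594 -0.35445258  0.22861297] [-2.55279181e+00 -1.82792915e+00 -3.46746228e-04] 0.010127055776683887
1852 [ 0.48742519 -0.24925645  0.07952165] [0.07577188 0.07952165 0.08114533]
rim ((489.7528991699219, -254.31529235839844), (59.61148452758789, 59.605125427246094), 71.56355285644531)
cloudrect ((489.46405029296875, -254.02032470703125), (60.277732849121094, 60.10548400878906), 71.34230041503906)
```

View pics/tin.png

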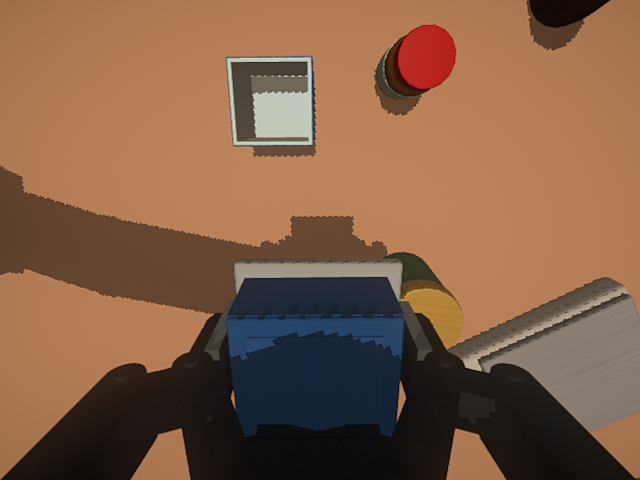

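The tin's mouth is square to the tool in the view, spanning (228–313, 57–146) px, and the jar's red cap at (425,60) is clear. I'll move closer and remeasure.

Emit:
jog_arm --rows '[{"delta_pos": [1, -0.8, 0], "roll": 0}, {"delta_pos": [2.5, -1.8, 0], "roll": 0}, {"delta_pos": [3.5, -2.7, 0], "roll": 0}, {"delta_pos": [4.2, -3.3, 0], "roll": 0}, {"delta_pos": [4.5, -3.4, 0], "roll": 0}, {"delta_pos": [4.5, -3.4, 0], "roll": 0}, {"delta_pos": [4.5, -3.4, 0], "roll": 0}, {"delta_pos": [4.5, -3.4, 0], "roll": 0}, {"delta_pos": [4.5, -3.4, 0], "roll": 0}]'

```text
t: 6.55
eef_pos: [0.4736, -0.3036, 0.2293]
ee_rot: [2.557, 1.825, -0.0]
wrist_force: [-0.7, -0.2, -1.9]
finger_gap: 0.735
finger_force: 33.7
```

```bash
cat > m.py <<'E'
from h import *
for _ in range(3): cam("side")
s=telemetry.observe(); print(s["eef_pos"],s["ee_rot"])
im,d,c,W=cam("wrist"); P=cloud(d,c,W)
T=np.eye(4);T[:3,:3]=R.from_rotvec(s["ee_rot"]).as_matrix();T[:3,3]=s["eef_pos"]
near=(abs(P[...,0]-.489)<.06)&(abs(P[...,1]+.2525)<.06)&(d>0)
m=near&(abs(P[...,2]-.08)<.006)
r,k=square(m,.08,c,W); print("rim",r, "px",k.min(0),k.max(0))
Q=(P-T[:3,3])@T[:3,:3]
t=np.linalg.inv(T)@np.array([r[0][0]/1000,r[0][1]/1000,.08,1]); print("tin in tool",t.round(4))
print("tool x angle",np.degrees(np.arctan2(T[1,0],T[0,0])))
f=(d>0)&(abs(Q[...,1])<.03)&(Q[...,2]<.012)&(Q[...,2]>-.004)&(Q[...,0]>.02)&(Q[...,0]<.045); q=Q[f]
print("flange tool",len(q),q.min(0),q.max(0),np.median(q,0))
save("near",im)
E
python3 m.py
```

```text
[ 0.47351238 -0.30332464  0.22913419] [-2.55661869e+00 -1.82562072e+00  2.84438389e-04]
rim ((489.6043395996094, -253.9561767578125), (59.6348876953125, 59.59550857543945), 71.58605194091797) px [276 121] [357 202]
tin in tool [ 5.190e-02 -8.000e-04  1.491e-01  1.000e+00]
tool x angle 71.05946173705794
flange tool 4143 [ 0.02016223 -0.0299996  -0.00399888] [0.03222428 0.02999732 0.00657166] [ 0.02824977 -0.0003441   0.00100202]
```

Emit:
jog_arm --rows '[{"delta_pos": [1.2, 0, 0], "roll": -0.01}, {"delta_pos": [2.8, -0.1, 0], "roll": -0.01}, {"delta_pos": [4.2, -0.1, 0.5], "roll": -0.01}, {"delta_pos": [5.2, -0.1, 2], "roll": -0.01}, {"delta_pos": [5.2, -0.1, 4.5], "roll": -0.01}, {"delta_pos": [5.2, -0.1, 7], "roll": -0.01}, {"delta_pos": [5.2, -0.1, 9.5], "roll": -0.01}, {"delta_pos": [5.2, -0.1, 11], "roll": -0.01}, {"delta_pos": [5.2, -0.1, 11.5], "roll": -0.01}, {"delta_pos": [5.2, -0.1, 11.5], "roll": -0.01}]'

```text
t: 7.58
eef_pos: [0.489, -0.2524, 0.1131]
ee_rot: [-2.544, -1.839, 0.002]
wrist_force: [0.1, -0.2, -0.8]
finger_gap: 0.738
finger_force: 33.7
```

Run:
```python
from h import *
for _ in range(6): cam("side")
s=telemetry.observe(); M=R.from_rotvec(s["ee_rot"]).as_matrix(); print(s["eef_pos"],s["wrist_force"],np.degrees(np.arctan2(M[1,0],M[0,0])),M[2])
t=M.T@(np.array([.4896,-.2540,.087])-s["eef_pos"]); print("to go, tool cm",(t*100).round(2))
```

```text
[ 0.49013856 -0.25362941  0.11545578] [-0.06012193  0.02433589 -1.9194395 ] 71.66653379176864 [-1.06845746e-05  2.10846876e-03 -9.99997777e-01]
to go, tool cm [-0.05 -0.05  2.85]
```

Emit:
jog_arm --rows '[{"delta_pos": [-0.05, -0.05, 0.4], "roll": 0}, {"delta_pos": [-0.05, -0.05, 0.8], "roll": 0}, {"delta_pos": [-0.05, -0.05, 1.2], "roll": 0}, {"delta_pos": [-0.05, -0.05, 1.5], "roll": 0}, {"delta_pos": [-0.05, -0.05, 1.8], "roll": 0}, {"delta_pos": [-0.05, -0.05, 2.1], "roll": 0}, {"delta_pos": [-0.05, -0.05, 2.3], "roll": 0}, {"delta_pos": [-0.05, -0.05, 2.3], "roll": 0}, {"delta_pos": [-0.05, -0.05, 2.3], "roll": 0}]'

```text
t: 8.63
eef_pos: [0.4888, -0.2537, 0.0911]
ee_rot: [-2.547, -1.839, 0.0]
wrist_force: [-0.3, 0.1, 0.1]
finger_gap: 0.741
finger_force: 33.7
```

Emit:
jog_arm --rows '[{"delta_pos": [0, 0, 0.1], "roll": 0}, {"delta_pos": [0, 0, 0.2], "roll": 0}, {"delta_pos": [0, 0, 0.3], "roll": 0}, {"delta_pos": [0, 0, 0.3], "roll": 0}, {"delta_pos": [0, 0, 0.35], "roll": 0}, {"delta_pos": [0, 0, 0.35], "roll": 0}, {"delta_pos": [0, 0, 0.35], "roll": 0}]'

```text
t: 9.22
eef_pos: [0.4888, -0.2537, 0.0878]
ee_rot: [2.547, 1.839, 0.0]
wrist_force: [0.8, -0.1, -0.7]
finger_gap: 0.739
finger_force: 33.7
```

Emit:
jog_arm --rows '[{"delta_pos": [0, 0, 0.05], "roll": 0}, {"delta_pos": [0, 0, 0.1], "roll": 0}, {"delta_pos": [0, 0, 0.1], "roll": 0}, {"delta_pos": [0, 0, 0.15], "roll": 0}, {"delta_pos": [0, 0, 0.15], "roll": 0}, {"delta_pos": [0, 0, 0.15], "roll": 0}]'

```text
t: 9.72
eef_pos: [0.489, -0.2538, 0.0871]
ee_rot: [2.547, 1.839, 0.001]
wrist_force: [-2.9, 1.3, 8.5]
finger_gap: 0.742
finger_force: 34.6
```

Emit:
jog_arm --rows '[{"delta_pos": [0, 0, 0], "roll": 0}, {"delta_pos": [0, 0, 0], "roll": 0}, {"delta_pos": [0, 0, 0], "roll": 0}, {"delta_pos": [0, 0, 0], "roll": 0}, {"delta_pos": [0, 0, 0], "roll": 0}, {"delta_pos": [0, 0, 0], "roll": 0}, {"delta_pos": [0, 0, 0], "roll": 0}, {"delta_pos": [0, 0, 0], "roll": 0}]' --gripper 1

```text
t: 10.38
eef_pos: [0.4888, -0.2537, 0.0862]
ee_rot: [2.547, 1.839, 0.0]
wrist_force: [-0.3, 0.7, 0.2]
finger_gap: 0.999
finger_force: 0.0
```

Run:
```python
from h import *
s=telemetry.observe(); print(s["eef_pos"],s["finger_gap"],s["finger_force"],s["wrist_force"])
V=[]
for n in("side","scene"):
    im,d,c,W=cam(n); P=cloud(d,c,W)
    w=np.array([.489,-.254,.09,1]); q=np.linalg.inv(W)@w; u=int(c["cx"]-c["fx"]*q[0]/q[2]); v=int(c["cy"]+c["fy"]*q[1]/q[2]); print(n,u,v)
    V.append(cv2.resize(im[v-45:v+45,u-60:u+60],(400,300),interpolation=cv2.INTER_CUBIC))
save("home",np.hstack(V))
```

```text
[ 0.48883669 -0.25370682  0.08623824] 0.9992655902503973 0.0 [-0.31330813  0.69715334  0.2036051 ]
side 391 161
scene 222 207
```

View pics/home.png

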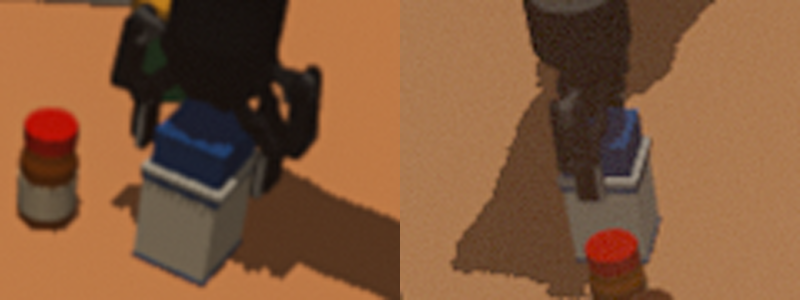

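The lids are seated on the rim, cap on and level in both views: side crop (195,165), scene crop (610,160). I'll rise and pinch the cap above the flange.

Emit:
jog_arm --rows '[{"delta_pos": [0, 0, -0.6], "roll": 0}, {"delta_pos": [0, 0, -1.4], "roll": 0}, {"delta_pos": [0, 0, -2.1], "roll": 0}, {"delta_pos": [0, 0, -2.4], "roll": 0}, {"delta_pos": [0, 0, -2.4], "roll": 0}, {"delta_pos": [0, 0, -2.4], "roll": 0}, {"delta_pos": [0, 0, -2.4], "roll": 0}]'

```text
t: 11.07
eef_pos: [0.4887, -0.2536, 0.1103]
ee_rot: [-2.547, -1.839, -0.0]
wrist_force: [-0.2, -0.0, -0.1]
finger_gap: 1.0
finger_force: 0.0
```

Emit:
jog_arm --rows '[{"delta_pos": [0, 0, 0], "roll": 0}, {"delta_pos": [0, 0, 0], "roll": 0}, {"delta_pos": [0, 0, 0], "roll": 0}, {"delta_pos": [0, 0, 0], "roll": 0}, {"delta_pos": [0, 0, 0], "roll": 0}, {"delta_pos": [0, 0, 0], "roll": 0}, {"delta_pos": [0, 0, 0], "roll": 0}, {"delta_pos": [0, 0, 0], "roll": 0}, {"delta_pos": [0, 0, 0], "roll": 0}]' --gripper 0.1 --newtons 20

```text
t: 11.82
eef_pos: [0.4888, -0.2537, 0.1102]
ee_rot: [-2.547, -1.839, 0.0]
wrist_force: [-0.3, 0.1, -0.5]
finger_gap: 0.625
finger_force: 21.2
```

Emit:
jog_arm --rows '[{"delta_pos": [0, 0, -0.3], "roll": 0}, {"delta_pos": [0, 0, -0.6], "roll": 0}, {"delta_pos": [0, 0, -1.0], "roll": 0}, {"delta_pos": [0, 0, -2], "roll": 0}, {"delta_pos": [0, 0, -3.5], "roll": 0}, {"delta_pos": [0, 0, -5.5], "roll": 0}, {"delta_pos": [0, 0, -7.5], "roll": 0}, {"delta_pos": [0, 0, -9], "roll": 0}, {"delta_pos": [0, 0, -10], "roll": 0}, {"delta_pos": [0, 0, -10], "roll": 0}]'

```text
t: 12.65
eef_pos: [0.4899, -0.2543, 0.2131]
ee_rot: [2.544, 1.837, 0.004]
wrist_force: [0.6, 0.5, 0.4]
finger_gap: 0.627
finger_force: 21.3
```

Run:
```python
from h import *
V=[]
for n in("side","scene"):
    im,d,c,W=cam(n)
    w=np.array([.489,-.254,.13,1]); q=np.linalg.inv(W)@w; u=int(c["cx"]-c["fx"]*q[0]/q[2]); v=int(c["cy"]+c["fy"]*q[1]/q[2])
    V.append(cv2.resize(im[max(v-60,0):v+60,u-80:u+80],(400,300),interpolation=cv2.INTER_CUBIC))
    P=cloud(d,c,W); t=(abs(P[...,0]-.489)<.05)&(abs(P[...,1]+.254)<.05)&(abs(P[...,2]-.086)<.006)
    print(n,t.sum(),np.median(P[t],0),cv2.minAreaRect((P[t][:,:2]*1000).astype(np.float32)))
s=telemetry.observe(); print(s["eef_pos"],s["finger_gap"],s["finger_force"],s["wrist_force"],np.abs(s["qvel"]).max())
save("end",np.hstack(V))
```

```text
side 484 [ 0.487196   -0.24803053  0.08654826] ((487.1324768066406, -253.67742919921875), (70.6285629272461, 64.4864273071289), 71.10533905029297)
scene 349 [ 0.49532545 -0.2534102   0.08651117] ((490.9164733886719, -252.54669189453125), (63.971378326416016, 69.0643539428711), 71.85591888427734)
[ 0.48872326 -0.25363973  0.2103801 ] 0.628989510883348 21.265279725193977 [-0.52159023 -0.04055993 -0.75017036] 0.021163483921169644
```

View pics/end.png

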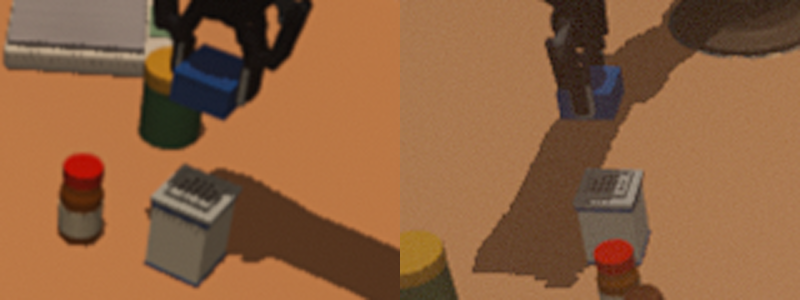

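The cap is held level about 100 mm above the sifter: side crop (210,80), scene crop (590,95). The sifter's perforated face is seated flush on the tin, with the flange measured at z 0.0865 m. I'll let the arm settle, then hand in.

Emit:
jog_arm --rows '[{"delta_pos": [0, 0, 0], "roll": 0}, {"delta_pos": [0, 0, 0], "roll": 0}, {"delta_pos": [0, 0, 0], "roll": 0}, {"delta_pos": [0, 0, 0], "roll": 0}, {"delta_pos": [0, 0, 0], "roll": 0}, {"delta_pos": [0, 0, 0], "roll": 0}]'

```text
t: 13.25
eef_pos: [0.4887, -0.2537, 0.21]
ee_rot: [-2.547, -1.839, 0.0]
wrist_force: [-0.5, -0.0, -0.9]
finger_gap: 0.631
finger_force: 21.3
```

```bash
python3 -c "
from plant import order
print(order.close_job())"
```

```text
the job is handed in; nothing more can be done
None
```

The job is handed in (no verdict was returned): the sifter is home in the tin and untouched, and the gripper is holding the cap level about 10 cm above it, with 13.3 s of the 46 s used.

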